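Turn the clogged strainer slide of an injection pump end for end

ROBOT

A 6-joint arm with a two-finger parallel gripper is mounted at the origin on the work surface. World frame = base frame: x ahead of the robot, y to its left, z up, the work surface at z = 0. Lengths are in mm, angles in rad, forces in N, time in s.
With the tool pointing down it reaches from about 300 to 775 mm from the base axis. Payload 14.6 kg.
Tool frame: the origin (TCP) lies at the very end of the fingers, on their centre line; the grasp point (between the pads) lies 19 mm behind it; z points along the fingers, y is the line along which they close (so a half turn about z gives the same grasp; the last joint's range is limited). The gripper opens to 94 mm and grips with 3 to 60 N. Pads are 16 mm wide; open, the fingers measure 119 mm over their backs; the gripper's body (75 mm by 177 mm) begins 78 mm behind the grasp point.
Start: joints at [1.2, 0.3, 1.521, -0, 1.321, -0.067], TCP at [164.529, 524.804, 205.446] pointing down, gripper open.
Joint ranges: [-3.03, 3.03], [-0.79, 2.21], [0.23, 2.52], [-1.04, 4.18], [0, 3.07], [-2.55, 2.55]. Speed limits (rad/s): [2.22, 2.22, 2.57, 3.14, 3.14, 3.14].

INTERFACE

Orientations are given as [roll, pitch, yaw] about the fixed x, y, z axes, in that order (R = Rz(yaw) Ry(pitch) Rx(roll)).
In Python, from cell import manip, optics gives the robot as it stands.
- The arm moves only by the shell command python3 -m crank 'ROWS' [FORCE]. ROWS is JSON, a list of rows, each a list of 7 numbers: the opening in per cent of the stroke, from 0 (shut) to 100 (fully open), then the shift along the tool's x, y, z in mm, then the turn, a rotation vector about the tool's x, y, z in rad. A call has 1 to 10 rows; each row is the pose to reach, as a shift and turn from the pose commanded when the call began, along the tool's axes at that moment; what a row does not reach only later rows make up. A row lasts 1/10 s, in which the tool goes at most 50 mm and 8.59 degrees, less where a joint would pass 70% of its speed; a pose out of reach is approached as far as the arm can. A call with a gripper value outside its range is refused whole. The fingers move at their own pace and stop on an object; FORCE is the grip in N (left out, the last holds). Time passes only in rows, so rows that repeat a pose let the fingers close. It gives the time, the measured TCP pose, the force, the opening and the grip force at its end, in the units of the state.
- manip.read_state(): the state, without advancing time (a new reading comes with each control period).
- optics.camera(name): name is "scene" or "top" or "wrist"; returns (picture, depth): 480x640x3 uint8, red, green, blue; 480x640 float32, mm along the optical axis (not along the pixel's ray), 0 where there is no reading.
- optics.calibration(name): a dict with "camera_matrix" (3x3 intrinsics, pixels), "R" (3x3) and "t" (3): a world point X has camera coordinates R X + t. Camera axes: x right, y down, z forward; pixel columns grow to the right and rows downward; lengths in mm; the calibration is good to about 2 mm. A picture is of the moment at which its call begins: read the wrist's pose just before it. calibration takes no time and is no camera call; for the wrist camera it gives the pose at the moment of the call.
- manip.sign_off(): hands the job in; it is judged then, once.
The state is a dict: "clock": time; "joints": joint angles; "qd": joint speeds; "effort": joint torques, N m; "eef_pos": TCP position; "eef_rot": TCP orientation; "wrist_force": force on the tool from outside, world axes, zero at the start; "moment": the same for the moment, N m; "finger_gap": finger opening in mm; "finger_force": force on a finger pad.
Only numpy, scipy, OpenCV 4.12 (cv2) and the standard library are available. Lean on these libraries where they do the work, as an engineer would, in place of code of your own. Each camera call takes 0.05 s, during which the arm holds its last target. There are 200 camera calls.

TASK

The strainer slide in the resin injection pump has clogged at its inner (red) end: push the red ejector plunger at the back of the pump all the way in so that the slide comes out at the mouth, then draw the slide right out, turn it end for end, and put it back with the clean green end inside, pushed fully home against its stop so that the plunger is pushed right back out too. Leave the two jars and the brass elbow where they are.

Things in the scene. Friction and masses are not known exactly. Their poses are not given: they have to be found in the camera images.
- pump: Injection pump, fixed. Its grey strainer block is 125 mm long, 60 wide, 60 tall. Origin on the bench under the middle of the slot mouth; x points level out of the mouth (the way the slide is drawn out), z up; the block spans x = -125 to 0 mm. Beside it lies a blue motor, 90 mm tall, from y = -65 to -145 mm and x = -187 to -10 mm.
- mouth (a point): Centre of the slot mouth on the block's face (x = 0), 38 mm above the bench, axes as the pump's. The slot is 38.4 mm wide, slightly flared at the mouth; floor 30 mm, roof 48.5 mm above the bench; its stop is 117 mm behind the mouth. A small roof window 70 to 104 mm behind the mouth shows the screen in use.
- sill (a point): End of the narrow aluminium sill that continues the slot floor outside the mouth, centre of its upper edge: 40 mm in front of the mouth face, 30 mm above the bench; the sill is 20 mm wide and level.
- slide: Strainer slide, a loose flat aluminium bar 120 x 36 x 16 mm (x, y, z), about 0.18 kg, origin at its centre; +x end green (clean), -x end red (clogged). At the start it is in the slot, red end inside, the green end only about 3.5 mm out of the mouth, too little to grip. Fully home, either way round, it stands 3 mm out. It may be laid flat on the bench to change grip.
- clean (a point): Centre of the clean white screen, 30 mm from the slide's centre towards the green end.
- clogged (a point): Centre of the clogged brown screen, 30 mm from the slide's centre towards the red end.
- ejector (a joint): Travel of the ejector plunger in m: 0 = fully out at the back (start), 0.04 = pushed fully in towards the mouth. Its rod pushes the slide; it moves against about 4 N of friction and stays where it is left; the slide going home pushes it back to 0. Fully in, the slide's end stands about 43 mm out of the mouth.
- ejector_face (a point): Centre of the flat outer face of the red plunger knob (24 mm across, on a 12 mm rod), on the slot's centre line, 38 mm above the bench; at the start 185 mm behind the mouth, 60 mm behind the back of the block. Push it along the pump's +x.
- jar_red: Bystander, leave alone: white plastic jar with red lid, 100 mm across, 150 mm tall; origin at its underside.
- jar_open: Bystander, leave alone: open white plastic jar, 100 mm across, 130 mm tall; origin at its underside.
- elbow: Bystander, leave alone: brass pipe elbow lying flat, about 45 mm; origin at its underside.
Things that resemble listed ones, but are neither listed nor needed, are in the scene too. Of the things like the slide, leave any that is blue; of the rest the larger one is meant.

How it is judged (in metres and radians):
On the way, in this order (a step that is already met when the one before it is completed fails the run):
1. the ejector plunger is pushed in (at least 34 mm) (value of joint ejector above 0.034 m), for 0.1 s.
2. the slide is drawn right out of the slot (x of slide in the frame of pump above 0.06 m and x of clean in the frame of pump above 0.03 m and x of clogged in the frame of pump above 0.028 m), for 0.1 s.
At the end, for the whole second after the job is handed in: The slide is in the slot the other way round, green end inside, fully home to within 2 mm of its stop (red end standing out of the mouth by no more than 5 mm), at rest, and the ejector plunger is back out to within 3 mm (x of clean in the frame of pump below -0.085 m and x of clogged in the frame of pump below -0.024 m and horizontal distance between slide and mouth between 0.054 and 0.0595 m and angle between the x axis of slide and the x axis of pump, either way round below 0.06 rad and height (world z) of slide between 0.034 and 0.043 m and value of joint ejector below 0.003 m and linear speed of slide below 0.01 m/s); the robot touches nothing.
It fails at once if a bystander is moved by more than 25 mm (distance of any of jar_red, jar_open, elbow from where it was at the start of the episode above 0.025 m).
It also fails if it takes over 72 s, if anything falls off the work surface, if the arm or the gripper's body presses on something with over 40 N, if the wrist force passes 120 N, or if a joint passes its speed limit or range.

## Working session

There is one attempt and no reset: what is moved stays moved. The work goes in short steps, Python scripts to look and compute and a shell command to move; the robot and the scene stay as the last step left them, time stands still between calls to the robot, and variables do not carry over. Pictures are saved under pics/ and viewed, at most 10 in all, crops included, and the job is handed in when it is done.

```bash
mkdir -p pics; ls
python3 - <<'E'
from cell import manip, optics
import cv2,numpy as np
for n in("top","scene"):
    p,d=optics.camera(n); np.savez(f"pics/{n}.npz",p=p,d=d)
    cv2.imwrite(f"pics/{n}0.png",p[:,:,::-1])
    c=optics.calibration(n); print(n,np.round(c["camera_matrix"],1).tolist(),np.round(c["R"],4).tolist(),np.round(c["t"],1).tolist())
print(manip.read_state())
E
```

```text
pics
top [[509.9, 0.0, 326.3], [0.0, 509.9, 238.7], [0.0, 0.0, 1.0]] [[-0.012, -0.9996, -0.0246], [-0.9923, 0.0149, -0.123], [0.1233, 0.023, -0.9921]] [18.2, 508.4, 1060.9]
scene [[495.5, 0.0, 313.0], [0.0, 495.5, 243.5], [0.0, 0.0, 1.0]] [[0.1069, 0.9942, -0.0076], [0.8579, -0.0961, -0.5047], [-0.5026, 0.0474, -0.8632]] [-37.7, -423.3, 1354.2]
{'clock': 0.1, 'joints': array([ 1.20042886e+00,  3.00429741e-01,  1.52147738e+00, -4.61961607e-06,
        1.32069562e+00, -6.65762327e-02]), 'qd': array([ 1.36626087e-03, -1.15397758e-03, -4.65424944e-04, -4.72602109e-04,
        3.07315333e-04,  7.60018855e-05]), 'effort': array([ 1.58949773e-03, -5.32643652e+01, -3.53283548e+01,  7.09891599e-02,
        2.34922307e-02, -8.14880946e-05]), 'eef_pos': array([164.43946918, 524.61427967, 204.95288371]), 'eef_rot': array([-3.14058451e+00, -6.27333182e-05,  2.83780253e+00]), 'wrist_force': array([-0.90266939,  0.40716418, -0.1068754 ]), 'moment': array([ 0.05488851, -0.02804476, -0.00199873]), 'finger_force': 0.0, 'finger_gap': 93.86973114266978}
```

View pics/top0.png

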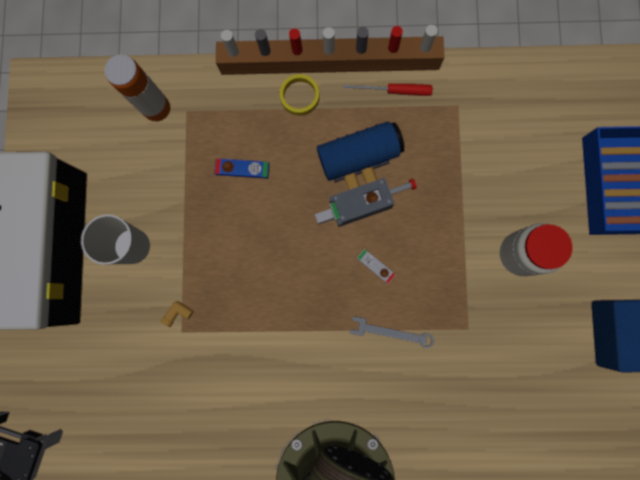

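View pics/scene0.png

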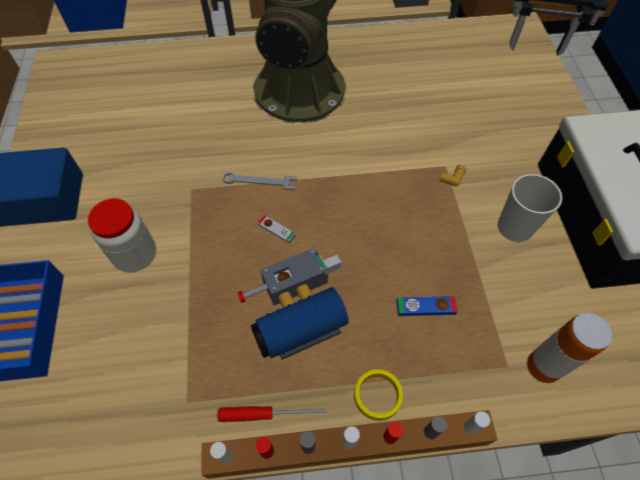

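The top view shows the pump block at (362,202). Its mouth, with the green slide end, is at (335,211), the sill at (323,216) and the red knob at (412,184). Three things look like the slide:
- **Blue bar (242,168):** it is blue, so leave it.
- **Small loose bar (376,266):** this is the smaller one.
- **Bar in the slot, green end at (335,211):** this is the one meant, being larger and in the slot.

The same layout shows in the scene view: block (295,275), knob (242,296). Next I'll measure the pump pose and make a confirming crop.

```bash
cat > h.py <<'E'
import numpy as np,cv2
from cell import manip,optics
from scipy.spatial.transform import Rotation as Ro
def ray(c,uv,z):
    K,R,t=np.array(c["camera_matrix"]),np.array(c["R"]),np.array(c["t"])
    o=-R.T@t; d=R.T@np.linalg.inv(K)@np.array([uv[0],uv[1],1.]); return o+d*(z-o[2])/d[2]
def cloud(c,d):
    K,R,t=np.array(c["camera_matrix"]),np.array(c["R"]),np.array(c["t"])
    v,u=np.mgrid[:480,:640]; P=np.stack([(u-K[0,2])/K[0,0]*d,(v-K[1,2])/K[1,1]*d,d],-1)
    return (P-t)@R
E
python3 - <<'E'
from h import *
for n,(u0,u1,v0,v1) in dict(top=(300,430,165,235),scene=(220,350,240,320)).items():
    f=np.load(f"pics/{n}.npz");p,d=f["p"],f["d"];c=optics.calibration(n)
    W=cloud(c,d);h=cv2.cvtColor(p,cv2.COLOR_RGB2HSV)
    roi=np.zeros((480,640),bool);roi[v0:v1,u0:u1]=1
    m=roi&(abs(W[...,2]-60)<5)&(h[...,1]<90)&(d>0)
    m=cv2.morphologyEx(m.astype(np.uint8),cv2.MORPH_OPEN,np.ones((3,3)))
    k,l,s,ce=cv2.connectedComponentsWithStats(m);i=1+np.argmax(s[1:,4]);m=l==i
    vs,us=np.nonzero(m);P=np.array([ray(c,q,60)[:2] for q in zip(us,vs)],np.float32)
    print(n,"top z",np.median(W[m][:,2]),cv2.minAreaRect(P)); print(np.round(cv2.boxPoints(cv2.minAreaRect(P))).tolist())
    g=roi&(h[...,0]>45)&(h[...,0]<85)&(h[...,1]>90);vs,us=np.nonzero(g);print("green",us.mean(),vs.mean(),g.sum(),ray(c,(us.mean(),vs.mean()),42),W[g].mean(0))
    r=roi&((h[...,0]<8)|(h[...,0]>172))&(h[...,1]>170)&(p[...,0]>100);vs,us=np.nonzero(r);print("red",us.mean(),vs.mean(),r.sum(),ray(c,(us.mean(),vs.mean()),42),W[r].mean(0))
    cr=p[v0-10:v1+60,u0-10:u1+10,::-1]; cv2.imwrite(f"pics/crop_{n}.png",cv2.resize(cr,None,fx=5,fy=4.2,interpolation=cv2.INTER_CUBIC)[:600,:800])
c=optics.calibration("top");print("jar_open",ray(c,(106,236),130),"red jar",ray(c,(548,248),150))
E
```

```text
top top z 60.47324924397892 ((587.7937622070312, -68.32636260986328), (60.61959457397461, 116.91960906982422), 18.65876579284668)
[[540.0, -23.0], [578.0, -133.0], [635.0, -114.0], [598.0, -3.0]]
green 335.10769230769233 210.1076923076923 65 [568.63332511  -8.57557933  42.        ] [564.66764827  -8.73933528  62.7874125 ]
red 413.0263157894737 182.92105263157896 38 [ 624.97925573 -176.27705553   42.        ] [ 623.48356974 -175.30709407   48.39650276]
scene top z 60.741777192912174 ((586.0669555664062, -67.72160339355469), (63.385101318359375, 117.31818389892578), 18.41277503967285)
[[537.0, -22.0], [575.0, -133.0], [635.0, -113.0], [598.0, -2.0]]
green 320.9318181818182 261.79545454545456 44 [562.08348155  -5.4784716   42.        ] [564.57766957  -5.81438802  46.76338958]
red 240.77083333333334 295.8125 48 [ 621.30903515 -174.73349246   42.        ] [ 624.07928495 -174.03412729   47.9499753 ]
jar_open [508.31957054 443.0864955  130.        ] red jar [ 470.02346157 -409.06833164  150.        ]
```

View pics/crop_top.png

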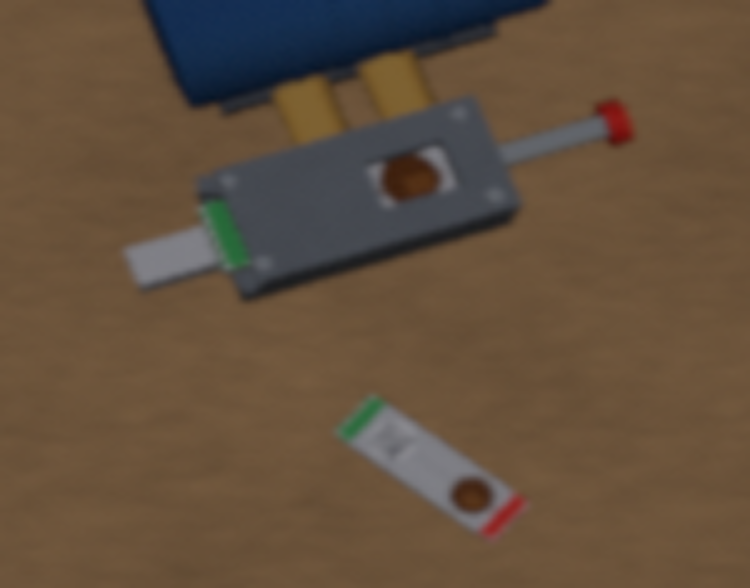

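The crop confirms it: the large bar's green end is in the mouth at crop (225,235) and its brown screen shows in the window. The small loose bar at (430,470) is not the one. The pump's yaw is about 108.6° and the mouth is near (566,-5).

```bash
cat >> h.py <<'E'
YAW=1.896; M=np.array([566.,-5.])
def axes(): return np.array([np.cos(YAW),np.sin(YAW)]),np.array([-np.sin(YAW),np.cos(YAW)])
def go(px,py,z,dyaw=0.,world=None,yaw=None):
    s=manip.read_state();x,y=axes();P=np.array([*(M+px*x+py*y if world is None else world),z])
    R=Ro.from_euler("xyz",s["eef_rot"]);T=Ro.from_euler("xyz",[np.pi,0,(YAW if yaw is None else yaw)+dyaw])
    print("shift",np.round(R.inv().apply(P-s["eef_pos"]),1),"turn",np.round((R.inv()*T).as_rotvec(),3),"t",round(s["clock"],2))
def st():
    s=manip.read_state();x,y=axes();d=s["eef_pos"][:2]-M
    print("t",round(s["clock"],2),"pump xy",np.round([d@x,d@y],1),"z",round(s["eef_pos"][2],1),"rot",np.round(s["eef_rot"],3),"F",np.round(s["wrist_force"],1),"gap",round(s["finger_gap"],1),"ff",round(s["finger_force"],1),"q",np.round(s["joints"],2))
E
python3 -c "
from h import *
go(-215,0,150)"
```

```text
shift [-668.1 -559.    55.5] turn [-0.001  0.     0.942] t 0.1
```

```bash
R='[0,-668,-559,0,0,0,0.942]'; true; python3 -m crank '[[0,-668,-559,0,0,0,0.942],[0,-668,-559,0,0,0,0.942],[0,-668,-559,0,0,0,0.942],[0,-668,-559,0,0,0,0.942],[0,-668,-559,0,0,0,0.942],[0,-668,-559,0,0,0,0.942],[0,-668,-559,0,0,0,0.942],[0,-668,-559,0,0,0,0.942],[0,-668,-559,0,0,0,0.942],[0,-668,-559,0,0,0,0.942]]'; python3 -c "
from h import *
go(-215,0,150);st()"
```

```text
clock: 1.1
eef_pos: [435.1, 101.9, 205.5]
eef_rot: [3.141, -0.0, 1.896]
wrist_force: [0.9, -0.4, 0.3]
finger_gap: 17.3
finger_force: 0.0
shift [-358.1   90.    55.5] turn [ 0. -0. -0.] t 1.1
t 1.1 pump xy [143.1  89.9] z 205.5 rot [ 3.141 -0.     1.896] F [ 0.9 -0.4  0.3] gap 17.3 ff 0.0 q [ 0.15  0.07  1.8   0.    1.28 -0.18]
```

```bash
python3 -m crank '[[0,-358,90,30,0,0,0],[0,-358,90,30,0,0,0],[0,-358,90,30,0,0,0],[0,-358,90,30,0,0,0],[0,-358,90,30,0,0,0],[0,-358,90,30,0,0,0],[0,-358,90,30,0,0,0],[0,-358,90,30,0,0,0],[0,-358,90,30,0,0,0],[0,-358,90,55,0,0,0]]'
python3 - <<'E'
from h import *
go(-215,0,26);st()
c=optics.calibration("wrist");p,d=optics.camera("wrist");cv2.imwrite("pics/w1.png",p[:,:,::-1]);np.savez("pics/w1.npz",p=p,d=d)
E
```

```text
clock: 2.1
eef_pos: [635.0, -207.1, 152.6]
eef_rot: [3.138, 0.003, 1.895]
wrist_force: [0.6, 0.5, 0.1]
finger_gap: 0.5
finger_force: 0.0
shift [ -1.1  -1.3 126.6] turn [ 0.003  0.003 -0.001] t 2.1
t 2.1 pump xy [-213.5   -0.9] z 152.6 rot [3.138e+00 3.000e-03 1.895e+00] F [0.6 0.5 0.1] gap 0.5 ff 0.0 q [-0.37  0.6   1.21  0.    1.32 -0.69]
```

View pics/w1.png

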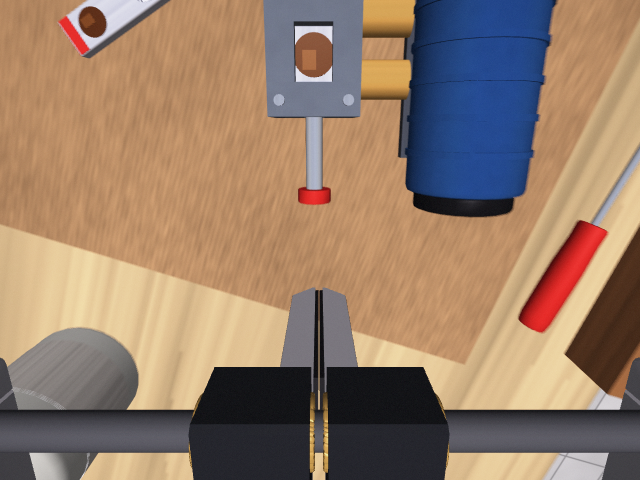

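The wrist view shows the knob centred at (314,196), the fingers at (319,290) and the rod running vertically, so the tool is well aligned. I'll refine the pose from this view.

Run:
```python
from h import *
c=optics.calibration("wrist");x,y=axes()
f=lambda uv,z:np.round([(ray(c,uv,z)[:2]-M)@x,(ray(c,uv,z)[:2]-M)@y],1)
for n,uv,z in[("backL",(268,117),60),("backR",(361,117),60),("blockL top",(264,2),60),("blockR top",(364,2),60),("knob face",(314,203),38),("rod a",(314,125),44),("rod b",(314,183),44)]:print(n,f(uv,z))
```

```text
backL [-121.9   31.9]
backR [-122.   -26.6]
blockL top [-58.   31.8]
blockR top [-58.1 -26.5]
knob face [-180.8    3.5]
rod a [-126.8    3.2]
rod b [-165.6    3.4]
```

```bash
sed -i 's/M=np.array(.*/M=np.array([562.5,-3.0])/' h.py; python3 -c "
from h import *
go(-212,0,24)"; python3 -m crank '[[0,2,-4,50,0,0,0],[0,2,-4,100,0,0,0],[0,2,-4,128,0,0,0],[0,2,-4,128,0,0,0]]' ; python3 -c "
from h import *
st();go(-160,0,24)"
```

```text
shift [  2.4  -1.6 122.2] turn [-0.003 -0.002 -0.   ] t 2.15
clock: 2.55
eef_pos: [627.2, -204.3, 18.5]
eef_rot: [-3.136, -0.005, 1.896]
wrist_force: [-0.2, -0.6, 0.3]
finger_gap: 0.2
finger_force: 0.0
t 2.55 pump xy [-211.4    3. ] z 18.5 rot [-3.136 -0.005  1.896] F [-0.2 -0.6  0.3] gap 0.2 ff 0.0 q [-0.37  0.74  1.32  0.    1.09 -0.7 ]
shift [51.5  3.  -5.3] turn [-0.006 -0.005  0.   ] t 2.55
```

```bash
python3 -m crank '[[0,5,3,-4,0,0,0],[0,10,3,-4,0,0,0],[0,18,3,-4,0,0,0],[0,24,3,-4,0,0,0],[0,30,3,-4,0,0,0],[0,36,3,-4,0,0,0],[0,42,3,-4,0,0,0],[0,47,3,-4,0,0,0],[0,47,3,-4,0,0,0]]'
python3 - <<'E'
from h import *
st();go(-152,0,24)
p,d=optics.camera("top");h=cv2.cvtColor(p,cv2.COLOR_RGB2HSV);c=optics.calibration("top")
g=(h[...,0]>45)&(h[...,0]<85)&(h[...,1]>90);g[:,345:]=0;g[:,:280]=0;g[230:]=0;g[:190]=0
vs,us=np.nonzero(g);q=ray(c,(us.mean(),vs.mean()),46)[:2]-M;x,y=axes();print("green centre",us.mean(),vs.mean(),q@x,q@y)
E
```

```text
clock: 3.45
eef_pos: [617.9, -160.2, 27.9]
eef_rot: [3.14, 0.002, 1.896]
wrist_force: [0.9, -1.3, 1.3]
finger_gap: 0.2
finger_force: 0.9
t 3.45 pump xy [-166.6   -2.3] z 27.9 rot [3.140e+00 2.000e-03 1.896e+00] F [ 0.9 -1.3  1.3] gap 0.2 ff 0.9 q [-0.31  0.68  1.4  -0.    1.06 -0.64]
shift [14.6 -2.3  3.9] turn [0.002 0.002 0.   ] t 3.45
green centre 321.78 215.3 23.403639040876477 -2.265503460947751
```

```bash
python3 -m crank '[[0,4,-2,4,0,0,0],[0,8,-2,4,0,0,0],[0,12,-2,4,0,0,0],[0,15,-2,4,0,0,0],[0,17,-2,4,0,0,0],[0,18,-2,4,0,0,0]]'
cat >> h.py <<'E'
def green():
    p,d=optics.camera("top");h=cv2.cvtColor(p,cv2.COLOR_RGB2HSV);c=optics.calibration("top")
    g=(h[...,0]>45)&(h[...,0]<85)&(h[...,1]>90);g[:,345:]=0;g[:,280:]&=1;g[:,:280]=0;g[230:]=0;g[:190]=0
    vs,us=np.nonzero(g);q=ray(c,(us.mean(),vs.mean()),46)[:2]-M;x,y=axes();print("green",np.round([us.mean(),vs.mean(),q@x,q@y],1));return p
E
python3 -c "
from h import *
st();green()"
```

```text
clock: 4.1
eef_pos: [612.2, -151.0, 23.3]
eef_rot: [3.137, 0.013, 1.894]
wrist_force: [22.1, -51.3, -17.6]
finger_gap: 0.5
finger_force: 28.0
t 4.1 pump xy [-156.1    0.2] z 23.3 rot [3.137 0.013 1.894] F [ 22.1 -51.3 -17.6] gap 0.5 ff 28.0 q [-0.3   0.66  1.44 -0.01  1.03 -0.62]Traceback (most recent call last):
  File "<string>", line 3, in <module>
    st();green()
         ~~~~~^^
  File "h.py", line 22, in green
    g=(h[...,0]>45)&(h[...,0]<85)&(h[...,1]>90);g[:,345:]=0;g[:,280:]&=1;g[:,:280]=0;g[230:]=0;g[:190]=0
                                                            ^^^^^^^^^^^^
numpy._core._exceptions._UFuncOutputCastingError: Cannot cast ufunc 'bitwise_and' output from dtype('int64') to dtype('bool') with casting rule 'same_kind'
```

Stalled with 56 N on the wrist, so the plunger is at its end stop. I'll back off, rise, and check the slide.

```bash
sed -i 's/g\[:,280:\]&=1;//' h.py; python3 -m crank '[[0,-10,0,0,0,0,0],[0,-25,0,0,0,0,0],[0,-25,0,-50,0,0,0],[0,-25,0,-100,0,0,0],[0,-25,0,-130,0,0,0],[50,-25,0,-130,0,0,0]]'; python3 -c "
from h import *
p=green();st();go(32,0,150)"
```

```text
clock: 4.75
eef_pos: [619.4, -168.3, 157.4]
eef_rot: [3.136, 0.004, 1.896]
wrist_force: [-0.6, 0.3, -0.5]
finger_gap: 5.8
finger_force: 0.0
green [317.1 216.3  33.5  -3.6]
t 4.8 pump xy [-174.2   -0.3] z 154.3 rot [3.139e+00 1.000e-03 1.896e+00] F [-0.3 -0.2 -0.6] gap 9.2 ff 0.0 q [-0.32  0.54  1.3   0.    1.3  -0.65]
shift [206.2  -0.3   4. ] turn [0.003 0.001 0.   ] t 4.8
```

```bash
python3 -m crank '[[65,50,0,4,0,0,0],[65,100,0,4,0,0,0],[65,150,0,4,0,0,0],[65,175,0,4,0,0,0],[65,175,0,4,0,0,0],[65,175,0,4,0,0,0]]'
python3 - <<'E'
from h import *
st();c=optics.calibration("wrist");p,d=optics.camera("wrist");cv2.imwrite("pics/w2.png",p[:,:,::-1])
np.savez("pics/w2.npz",p=p,**{k:c[k] for k in("camera_matrix","R","t")})
E
```

```text
clock: 5.4
eef_pos: [561.6, -1.9, 147.3]
eef_rot: [-3.14, -0.001, 1.897]
wrist_force: [0.3, 0.1, -0.1]
finger_gap: 56.7
finger_force: 0.0
t 5.4 pump xy [1.3 0.5] z 147.3 rot [-3.140e+00 -1.000e-03  1.897e+00] F [ 0.3  0.1 -0.1] gap 56.7 ff 0.0 q [-0.07  0.38  1.55 -0.    1.21 -0.39]
```

View pics/w2.png

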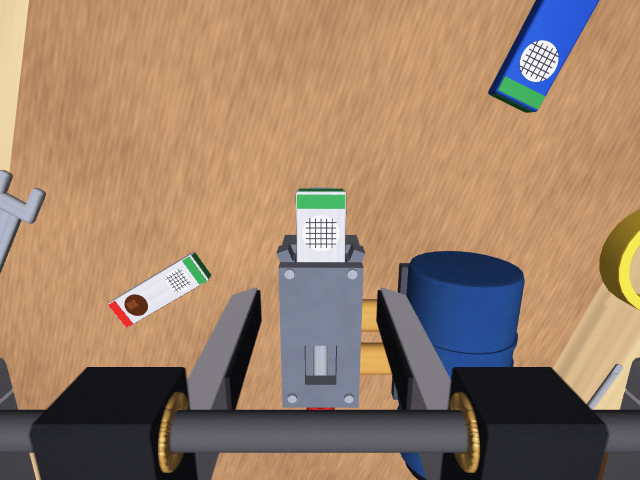

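The slide stands well out of the mouth. Its green end edge is at (321,192), its sides at u=297 and u=346, and the block's front edge at v=262.

Run:
```python
from h import *
c=np.load("pics/w2.npz");x,y=axes()
f=lambda uv,z:np.round([(ray(c,uv,z)[:2]-M)@x,(ray(c,uv,z)[:2]-M)@y],1)
print(f((297,192),46),f((346,192),46),f((296,260),46),f((347,260),46),f((280,262),60),f((362,262),60))
go(30,0,19)
```

```text
[41.1 15. ] [ 41.1 -19.3] [-9.2 16.5] [ -9.2 -21.1] [-5.9 26.9] [ -5.9 -30.6]
shift [ 29.3   0.7 128.5] turn [-0.001 -0.001 -0.   ] t 5.45
```

```bash
python3 -m crank '[[65,29,2.5,20,0,0,0],[65,29,2.5,60,0,0,0],[65,29,2.5,95,0,0,0],[65,29,2.5,115,0,0,0],[65,29,2.5,127,0,0,0],[65,29,2.5,127,0,0,0],[30,29,2.5,127,0,0,0],[30,29,2.5,127,0,0,0],[30,29,2.5,127,0,0,0],[30,29,2.5,127,0,0,0]]' 30; python3 -c "
from h import *
st()"
```

```text
clock: 6.45
eef_pos: [555.3, 26.3, 22.3]
eef_rot: [3.141, 0.0, 1.896]
wrist_force: [-1.7, -0.7, 4.6]
finger_gap: 35.8
finger_force: 29.9
t 6.45 pump xy [30.1 -2.6] z 22.3 rot [3.141 0.    1.896] F [-1.7 -0.7  4.6] gap 35.8 ff 29.9 q [-0.02  0.53  1.66 -0.    0.95 -0.34]
```

```bash
python3 -m crank '[[30,8,0,0,0,0,0],[30,18,0,0,0,0,0],[30,28,0,0,0,0,0],[30,38,0,0,0,0,0],[30,47,0,0,0,0,0],[30,47,0,0,0,0,0],[30,47,0,0,0,0,0],[65,47,0,0,0,0,0],[65,47,0,0,0,0,0],[65,47,0,0,0,0,0]]'; python3 -c "
from h import *
st();go(33,-2.3,20)"
```

```text
clock: 7.45
eef_pos: [539.7, 70.9, 21.1]
eef_rot: [-3.141, -0.0, 1.896]
wrist_force: [0.5, 0.1, -1.1]
finger_gap: 56.2
finger_force: 0.0
t 7.45 pump xy [77.3 -2. ] z 21.1 rot [-3.141 -0.     1.896] F [ 0.5  0.1 -1.1] gap 56.2 ff 0.0 q [ 0.06  0.51  1.7   0.    0.93 -0.26]
shift [-44.3   0.3   1.1] turn [-0.001 -0.    -0.   ] t 7.45
```

```bash
python3 -m crank '[[65,-15,0,1,0,0,0],[65,-32,0,1,0,0,0],[65,-47,0,1,0,0,0],[65,-47,0,1,0,0,0],[30,-47,0,1,0,0,0],[30,-47,0,1,0,0,0],[30,-47,0,1,0,0,0],[30,-47,0,1,0,0,0]]' 45; python3 -m crank '[[30,10,0,0,0,0,0],[30,25,0,0,0,0,0],[30,45,0,0,0,0,0],[30,60,0,0,0,0,0],[30,70,0,0,0,0,0],[30,70,0,0,0,0,0],[30,70,0,0,0,0,0]]'; python3 -c "
from h import *
st();p=optics.camera('top')[0];cv2.imwrite('pics/t2.png',cv2.resize(p[140:300,230:430,::-1],None,fx=3.5,fy=3.5))"
```

```text
clock: 8.25
eef_pos: [554.9, 26.7, 20.4]
eef_rot: [-3.141, -0.0, 1.896]
wrist_force: [-0.7, 0.8, -0.1]
finger_gap: 36.1
finger_force: 45.0
clock: 8.95
eef_pos: [532.6, 92.8, 20.4]
eef_rot: [-3.141, 0.0, 1.896]
wrist_force: [0.2, -0.6, -2.3]
finger_gap: 35.4
finger_force: 45.0
t 8.95 pump xy [100.3  -2.3] z 20.4 rot [-3.141  0.     1.896] F [ 0.2 -0.6 -2.3] gap 35.4 ff 45.0 q [ 0.1   0.51  1.71 -0.    0.93 -0.22]
```

View pics/t2.png

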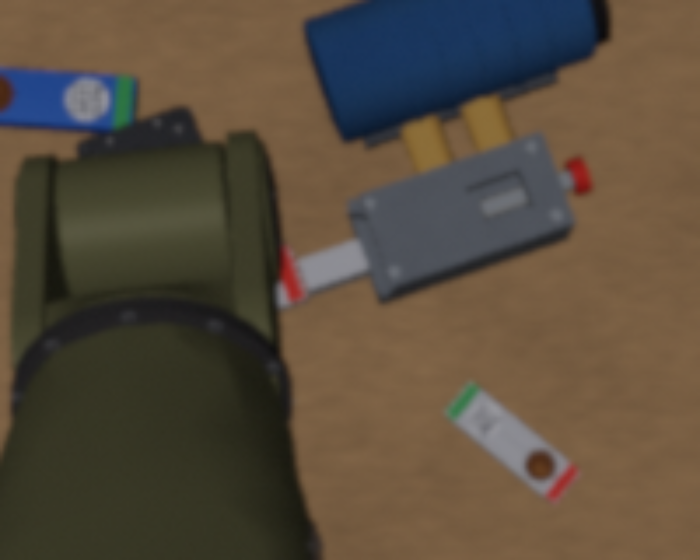

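The slide is out and in the grip, its red end at crop (290,275), just at the tip of the sill. The plunger knob at (578,175) is fully in. Next: lift, turn 90°, and lay it on the bench.

```bash
python3 -c "
from h import *
go(0,0,80,-1.571,world=(455,120))"
```

```text
shift [ 51.  -64.9 -59.6] turn [0.    0.    1.571] t 9.0
```

```bash
python3 -m crank '[[30,5,0,-20,0,0,0],[30,15,-5,-45,0,0,0],[30,30,-20,-60,0,0,0.15],[30,40,-40,-60,0,0,0.3],[30,51,-65,-60,0,0,0.44],[30,51,-65,-60,0,0,0.58],[30,51,-65,-60,0,0,0.72],[30,51,-65,-60,0,0,0.86],[30,51,-65,-60,0,0,1.0],[30,51,-65,-60,0,0,1.1]]'; python3 -m crank '[[30,0,0,0,0,0,0.12],[30,0,0,0,0,0,0.26],[30,0,0,0,0,0,0.4],[30,0,0,0,0,0,0.471],[30,0,0,0,0,0,0.471]]';python3 -c "
from h import *
st();go(0,0,2,-1.571,world=(455,120))"
```

```text
clock: 10.0
eef_pos: [455.0, 119.7, 80.5]
eef_rot: [3.142, 0.0, 0.789]
wrist_force: [0.2, 0.4, -2.2]
finger_gap: 35.8
finger_force: 45.0
clock: 10.5
eef_pos: [454.9, 119.8, 80.4]
eef_rot: [-3.142, 0.0, 0.323]
wrist_force: [-0.9, 0.3, -2.6]
finger_gap: 35.7
finger_force: 45.0
t 10.5 pump xy [150.7  62.7] z 80.4 rot [-3.142  0.     0.323] F [-0.9  0.3 -2.6] gap 35.7 ff 45.0 q [0.18 0.28 1.87 0.   0.99 1.43]
shift [ 0.1 -0.2 78.4] turn [-0.     0.    -0.002] t 10.5
```

```bash
python3 -m crank '[[30,0,0,25,0,0,0],[30,0,0,50,0,0,0],[30,0,0,68,0,0,0],[30,0,0,78,0,0,0],[30,0,0,78,0,0,0],[30,0,0,78,0,0,0],[65,0,0,78,0,0,0],[65,0,0,78,0,0,0],[65,0,0,78,0,0,0]]';  python3 -m crank '[[65,0,0,-40,0,0,0],[65,0,0,-80,0,0,0],[65,0,0,-118,0,0,0],[65,0,0,-118,0,0,-0.15],[65,0,0,-118,0,0,-0.3],[65,0,0,-118,0,0,-0.45],[65,0,0,-118,0,0,-0.6],[65,0,0,-118,0,0,-0.75],[65,0,0,-118,0,0,-0.9],[65,0,0,-118,0,0,-1.05]]'; python3 -m crank '[[65,0,0,0,0,0,-0.15],[65,0,0,0,0,0,-0.3],[65,0,0,0,0,0,-0.45],[65,0,0,0,0,0,-0.6],[65,0,0,0,0,0,-0.75],[65,0,0,0,0,0,-0.9],[65,0,0,0,0,0,-1.05],[65,0,0,0,0,0,-1.2],[65,0,0,0,0,0,-1.35],[65,0,0,0,0,0,-1.45]]';  python3 -m crank '[[65,0,0,0,0,0,-0.15],[65,0,0,0,0,0,-0.3],[65,0,0,0,0,0,-0.45],[65,0,0,0,0,0,-0.6],[65,0,0,0,0,0,-0.64],[65,0,0,0,0,0,-0.64]]'
python3 - <<'E'
from h import *
st();c=optics.calibration("wrist");p,d=optics.camera("wrist");cv2.imwrite("pics/w3.png",p[:,:,::-1])
np.savez("pics/w3.npz",p=p,**{k:c[k] for k in("camera_matrix","R","t")})
E
```

```text
clock: 11.4
eef_pos: [455.1, 120.3, 3.0]
eef_rot: [3.141, -0.001, 0.325]
wrist_force: [0.4, 0.1, 0.4]
finger_gap: 56.4
finger_force: 0.0
clock: 12.4
eef_pos: [454.8, 120.3, 120.8]
eef_rot: [3.141, -0.0, 1.381]
wrist_force: [-1.7, 0.5, -0.7]
finger_gap: 61.1
finger_force: 0.0
clock: 13.4
eef_pos: [454.8, 120.3, 120.8]
eef_rot: [3.141, 0.0, 2.831]
wrist_force: [0.6, 0.2, 0.3]
finger_gap: 61.0
finger_force: 0.0
clock: 14.0
eef_pos: [454.8, 120.3, 120.7]
eef_rot: [-3.142, 0.0, -2.818]
wrist_force: [0.3, 0.2, 0.2]
finger_gap: 61.3
finger_force: 0.0
t 14.0 pump xy [151.2  62.6] z 120.7 rot [-3.142  0.    -2.818] F [0.3 0.2 0.2] gap 61.3 ff 0.0 q [ 0.18  0.22  1.84 -0.    1.09 -1.71]
```

View pics/w3.png

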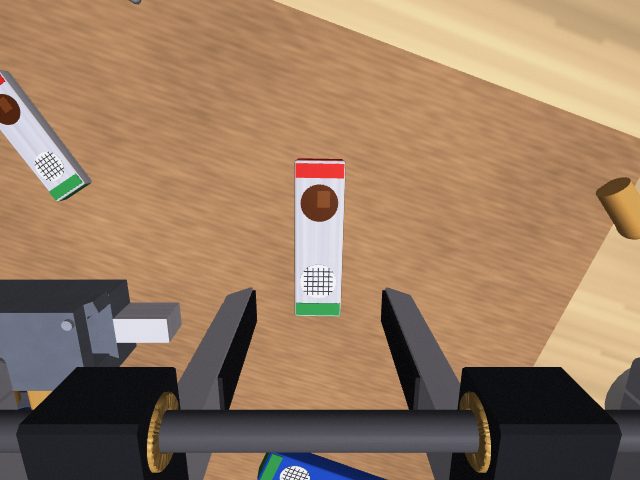

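The slide lies flat with its red end at (319,168), its green end at (318,309) and its centre near (319,238). It now points the right way for a turned grip.

Run:
```python
from h import *
c=np.load("pics/w3.npz");p=c["p"];h=cv2.cvtColor(p,cv2.COLOR_RGB2HSV)
sub=np.zeros(p.shape[:2],bool);sub[150:325,285:355]=1
m=sub&(((h[...,1]<60)&(h[...,2]>140))|((h[...,0]>45)&(h[...,0]<85)&(h[...,1]>90))|(((h[...,0]<5)|(h[...,0]>175))&(h[...,1]>170)&(h[...,2]>180)))
vs,us=np.nonzero(m);P=np.array([ray(c,q,16)[:2] for q in zip(us,vs)],np.float32);r=cv2.minAreaRect(P);print(r)
s=manip.read_state();R=Ro.from_euler("xyz",s["eef_rot"])
print("centre in tool",R.inv().apply([r[0][0]-s["eef_pos"][0],r[0][1]-s["eef_pos"][1],2-s["eef_pos"][2]]))
b=cv2.boxPoints(r);print(R.inv().apply(np.c_[b-s["eef_pos"][:2],np.zeros(4)]).round(1)[:,:2].tolist())
```

```text
((454.13616943359375, 120.57466125488281), (118.70721435546875, 34.934059143066406), 17.51426887512207)
centre in tool [  0.57495478   0.49932373 118.67006176]
[[59.6, 18.9], [60.2, -16.0], [-58.5, -17.9], [-59.1, 17.0]]
```

```bash
python3 -m crank '[[65,14,0.5,40,0,0,0],[65,14,0.5,80,0,0,0],[65,14,0.5,108,0,0,0],[65,14,0.5,118.5,0,0,0],[65,14,0.5,118.5,0,0,0],[30,14,0.5,118.5,0,0,0],[30,14,0.5,118.5,0,0,0],[30,14,0.5,118.5,0,0,0],[30,14,0.5,118.5,0,0,0]]' 45;python3 -m crank '[[30,0,0,-10,0,0,0],[30,0,0,-30,0,0,0],[30,0,0,-60,0,0,0],[30,0,0,-60,0,0,0.14],[30,0,0,-60,0,0,0.28],[30,0,0,-60,0,0,0.42],[30,0,0,-60,0,0,0.56],[30,0,0,-60,0,0,0.7],[30,0,0,-60,0,0,0.84],[30,0,0,-60,0,0,0.98]]'; python3 -c "
from h import *
st();go(100,-2.3,62)"
```

```text
clock: 14.95
eef_pos: [441.6, 116.3, 2.4]
eef_rot: [-3.141, 0.001, -2.819]
wrist_force: [-0.8, 0.3, 4.6]
finger_gap: 35.5
finger_force: 44.9
clock: 15.95
eef_pos: [441.2, 116.3, 62.5]
eef_rot: [3.142, -0.0, 2.479]
wrist_force: [-0.6, -1.3, -1.6]
finger_gap: 35.6
finger_force: 44.9
t 15.95 pump xy [151.8  76.8] z 62.5 rot [ 3.142 -0.     2.479] F [-0.6 -1.3 -1.6] gap 35.6 ff 44.9 q [ 0.18  0.28  1.92  0.    0.94 -0.73]
shift [-86.8  37.5   0.5] turn [ 0.    -0.     0.583] t 15.95
```

```bash
python3 -m crank '[[30,0,0,0,0,0,0.14],[30,0,0,0,0,0,0.28],[30,0,0,0,0,0,0.42],[30,0,0,0,0,0,0.56],[30,0,0,0,0,0,0.583],[30,0,0,0,0,0,0.583]]'; python3 -c "
from h import *
st();go(90,-2.3,34)"
```

```text
clock: 16.55
eef_pos: [441.3, 116.3, 62.3]
eef_rot: [3.141, -0.0, 1.905]
wrist_force: [-0.6, -0.0, -2.3]
finger_gap: 35.6
finger_force: 44.9
t 16.55 pump xy [151.8  76.7] z 62.3 rot [ 3.141 -0.     1.905] F [-0.6 -0.  -2.3] gap 35.6 ff 44.9 q [ 0.18  0.28  1.92  0.    0.94 -0.16]
shift [-62.4  78.5  28.3] turn [ 0.    -0.     0.009] t 16.55
```

```bash
python3 -m crank '[[30,-15,20,0,0,0,0.007],[30,-30,45,0,0,0,0.007],[30,-45,65,0,0,0,0.007],[30,-62,78.5,0,0,0,0.007],[30,-62,78.5,8,0,0,0.007],[30,-62,78.5,18,0,0,0.007],[30,-62,78.5,26,0,0,0.007],[30,-62,78.5,28,0,0,0.007],[30,-62,78.5,28,0,0,0.007]]'
python3 - <<'E'
from h import *
st()
for n in("top","scene"):
    p,d=optics.camera(n);np.savez(f"pics/{n}2.npz",p=p,d=d)
    if n=="scene":cv2.imwrite("pics/s2.png",cv2.resize(p[220:340,230:390,::-1],None,fx=5,fy=5,interpolation=cv2.INTER_CUBIC))
E
```

```text
clock: 17.45
eef_pos: [535.2, 83.5, 33.6]
eef_rot: [-3.141, -0.0, 1.896]
wrist_force: [-0.4, -0.5, -1.4]
finger_gap: 35.7
finger_force: 44.9
t 17.45 pump xy [90.6 -1.7] z 33.6 rot [-3.141 -0.     1.896] F [-0.4 -0.5 -1.4] gap 35.7 ff 44.9 q [ 0.09  0.49  1.7   0.    0.96 -0.24]
```

View pics/s2.png

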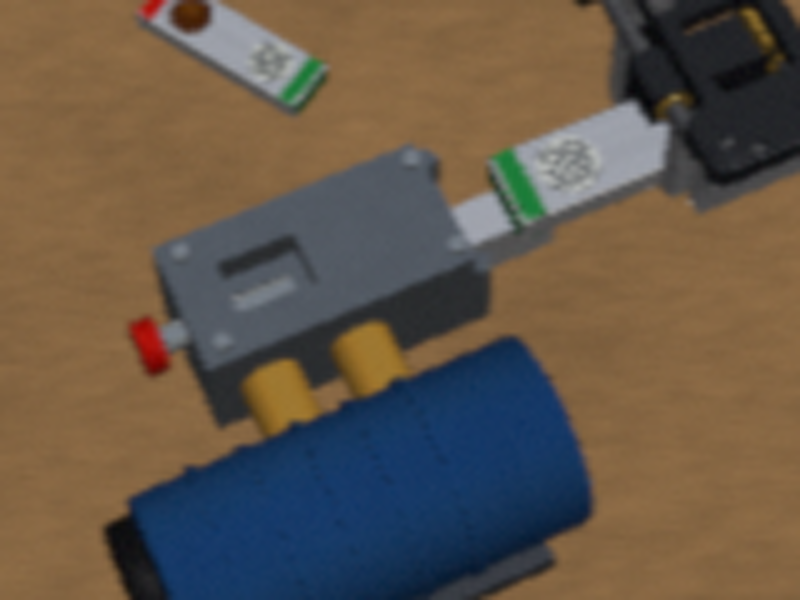

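The slide sits over the sill with its green end at (515,185), facing the mouth and in line with the block. Insert in small steps, watching force.

```bash
python3 -m crank '[[30,-5,0.4,0,0,0,0],[30,-10,0.4,0,0,0,0],[30,-15,0.4,0,0,0,0],[30,-19,0.4,0,0,0,0],[30,-22,0.4,0,0,0,0],[30,-25,0.4,0,0,0,0]]'; python3 -c "
from h import *
st()"
```

```text
clock: 18.15
eef_pos: [544.1, 59.3, 33.9]
eef_rot: [-3.142, -0.0, 1.895]
wrist_force: [0.0, -0.0, -2.4]
finger_gap: 35.4
finger_force: 44.9
t 18.15 pump xy [64.9 -2.5] z 33.9 rot [-3.142 -0.     1.895] F [ 0.  -0.  -2.4] gap 35.4 ff 44.9 q [ 0.04  0.5   1.68 -0.    0.96 -0.28]
```

```bash
python3 -m crank '[[30,-5,0,0,0,0,0],[30,-10,0,0,0,0,0],[30,-16,0,0,0,0,0],[30,-22,0,0,0,0,0],[30,-28,0,0,0,0,0],[30,-28,0,0,0,0,0]]'; python3 -c "
from h import *
st()"
```

```text
clock: 18.75
eef_pos: [553.2, 32.3, 33.9]
eef_rot: [3.141, 0.0, 1.894]
wrist_force: [1.2, 0.4, -2.6]
finger_gap: 35.5
finger_force: 44.9
t 18.75 pump xy [36.4 -2.5] z 33.9 rot [3.141 0.    1.894] F [ 1.2  0.4 -2.6] gap 35.5 ff 44.9 q [-0.01  0.51  1.66 -0.    0.97 -0.33]
```

```bash
python3 -m crank '[[30,-6,0,0,0,0,0],[30,-12,0,0,0,0,0],[30,-17,0,0,0,0,0],[30,-17,0,1,0,0,0],[65,-17,0,1,0,0,0],[65,-17,0,1,0,0,0],[65,-17,0,-20,0,0,0],[65,-17,0,-65,0,0,0],[65,30,0,-65,0,0,0],[0,75,0,-65,0,0,0]]'; python3 -c "
from h import *
st();go(92,-2.3,36)"
```

```text
clock: 19.75
eef_pos: [529.4, 104.9, 100.4]
eef_rot: [3.139, 0.001, 1.893]
wrist_force: [1.8, 0.4, 0.2]
finger_gap: 56.2
finger_force: 0.0
t 19.75 pump xy [112.8  -3.1] z 100.4 rot [3.139e+00 1.000e-03 1.893e+00] F [1.8 0.4 0.2] gap 56.2 ff 0.0 q [ 0.13  0.39  1.67  0.    1.09 -0.19]
shift [-20.8  -0.9  64.4] turn [ 0.003  0.001 -0.003] t 19.75
```

```bash
python3 -m crank '[[0,-5,0,20,0,0,0],[0,-10,0,45,0,0,0],[0,-12,0,64,0,0,0],[0,-12,0,64,0,0,0],[0,-12,0,64,0,0,0],[0,-12,0,64,0,0,0]]'; python3 -m crank '[[0,-6,0,0,0,0,0],[0,-12,0,0,0,0,0],[0,-18,0,0,0,0,0],[0,-24,0,0,0,0,0],[0,-30,0,0,0,0,0],[0,-36,0,0,0,0,0],[0,-42,0,0,0,0,0],[0,-48,0,0,0,0,0]]'; python3 -c "
from h import *
st()"
```

```text
clock: 20.35
eef_pos: [533.6, 93.0, 36.2]
eef_rot: [3.14, 0.0, 1.895]
wrist_force: [-0.2, 0.0, -0.4]
finger_gap: 8.7
finger_force: 0.0
clock: 21.15
eef_pos: [548.3, 46.9, 35.0]
eef_rot: [-3.142, -0.0, 1.895]
wrist_force: [-0.3, 2.0, 1.3]
finger_gap: 0.5
finger_force: 1.2
t 21.15 pump xy [51.8 -2.5] z 35.0 rot [-3.142 -0.     1.895] F [-0.3  2.   1.3] gap 0.5 ff 1.2 q [ 0.02  0.5   1.67  0.    0.97 -0.31]
```

```bash
python3 -m crank '[[0,-5,0,0,0,0,0],[0,-10,0,0,0,0,0],[0,-15,0,0,0,0,0],[0,-20,0,0,0,0,0],[0,-25,0,0,0,0,0],[0,-29,0,0,0,0,0],[0,-32,0,0,0,0,0],[0,-32,0,0,0,0,0]]'
python3 - <<'E'
from h import *
st();p,d=optics.camera("scene");cv2.imwrite("pics/s3.png",cv2.resize(p[220:340,230:390,::-1],None,fx=5,fy=5,interpolation=cv2.INTER_CUBIC))
E
```

```text
clock: 21.95
eef_pos: [557.7, 17.4, 34.9]
eef_rot: [-3.14, -0.002, 1.895]
wrist_force: [-6.1, 6.8, 3.9]
finger_gap: 0.4
finger_force: 4.3
t 21.95 pump xy [20.8 -2. ] z 34.9 rot [-3.140e+00 -2.000e-03  1.895e+00] F [-6.1  6.8  3.9] gap 0.4 ff 4.3 q [-0.04  0.52  1.65  0.    0.98 -0.36]
```

View pics/s3.png

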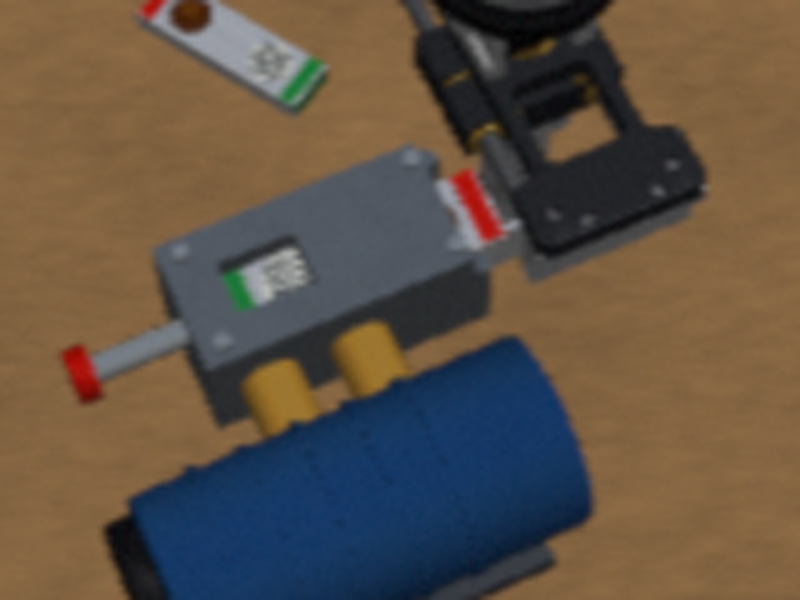

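The green end shows at the window at (238,290), the plunger is partly out, and the red end stands about 12–16 mm out at (475,205). I'll keep pushing slowly.

```bash
python3 -m crank '[[0,-4,0,0,0,0,0],[0,-7,0,0,0,0,0],[0,-9,0,0,0,0,0],[0,-10,0,0,0,0,0],[0,-10,0,0,0,0,0]]'; python3 -c "
from h import *
st()"
```

```text
clock: 22.5
eef_pos: [560.7, 8.0, 34.8]
eef_rot: [-3.14, -0.002, 1.895]
wrist_force: [-7.0, 8.7, 5.8]
finger_gap: 0.2
finger_force: 4.9
t 22.5 pump xy [11.  -1.9] z 34.8 rot [-3.140e+00 -2.000e-03  1.895e+00] F [-7.   8.7  5.8] gap 0.2 ff 4.9 q [-0.05  0.52  1.64  0.    0.98 -0.38]
```

```bash
python3 -m crank '[[0,-2,0,0,0,0,0],[0,-4,0,0,0,0,0],[0,-4,0,0,0,0,0]]'; python3 -m crank '[[0,-1,0,0,0,0,0],[0,-2,0,0,0,0,0],[0,-2,0,0,0,0,0]]'; python3 -c "
from h import *
st()"
```

```text
clock: 22.8
eef_pos: [561.0, 7.1, 34.8]
eef_rot: [-3.139, -0.007, 1.895]
wrist_force: [-14.5, 29.5, 12.8]
finger_gap: 0.1
finger_force: 16.2
clock: 23.1
eef_pos: [561.0, 6.9, 34.8]
eef_rot: [-3.138, -0.009, 1.896]
wrist_force: [-19.6, 42.0, 17.4]
finger_gap: 0.4
finger_force: 22.8
t 23.1 pump xy [ 9.8 -1.8] z 34.8 rot [-3.138 -0.009  1.896] F [-19.6  42.   17.4] gap 0.4 ff 22.8 q [-0.06  0.52  1.64  0.01  0.99 -0.39]
```

Hard stop. Backing away and checking.

```bash
python3 -m crank '[[0,10,0,0,0,0,0],[0,35,0,0,0,0,0],[0,60,0,-30,0,0,0],[0,90,0,-70,0,0,0],[0,90,0,-115,0,0,0],[0,60,0,-115,0,0,0],[0,10,0,-115,0,0,0],[0,-10,0,-115,0,0,0],[0,-10,0,-115,0,0,0]]'
python3 - <<'E'
from h import *
st();p=optics.camera("wrist")[0];c=optics.calibration("wrist");q=optics.camera("scene")[0]
a=cv2.resize(p[180:460,240:420],None,fx=2,fy=2);b=cv2.resize(q[240:310,235:345],None,fx=3.9,fy=3.9,interpolation=cv2.INTER_CUBIC)
o=np.zeros((560,800,3),np.uint8);o[:,:360]=a;o[:b.shape[0],365:365+b.shape[1]]=b[:,:435];cv2.imwrite("pics/end.png",o[:,:,::-1])
np.savez("pics/w4.npz",p=p,**{k:c[k] for k in("camera_matrix","R","t")})
E
```

```text
clock: 24.0
eef_pos: [567.2, -10.4, 149.7]
eef_rot: [-3.141, 0.001, 1.892]
wrist_force: [-0.2, -0.0, -0.6]
finger_gap: 0.4
finger_force: 0.0
t 24.0 pump xy [-8.5 -2.1] z 149.7 rot [-3.141e+00  1.000e-03  1.892e+00] F [-0.2 -0.  -0.6] gap 0.4 ff 0.0 q [-0.08  0.39  1.54 -0.    1.22 -0.4 ]
```

View pics/end.png

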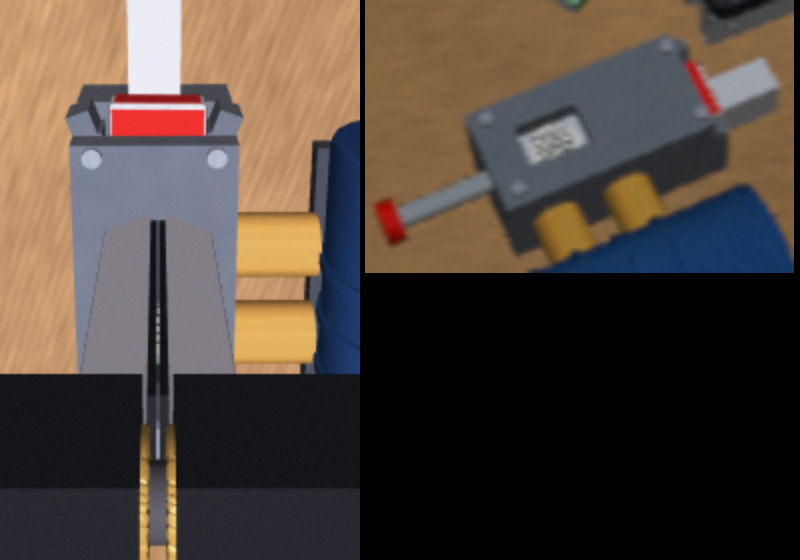

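The white clean screen fills the window, only the red edge shows at the mouth, and the plunger is out. I'll compare with the starting picture numerically: the knob should be back at its start position, and the red strip should match the start's green strip.

Run:
```python
from h import *
p=optics.camera("scene")[0]
def red(p,u0,u1,v0,v1):
    h=cv2.cvtColor(p,cv2.COLOR_RGB2HSV);r=((h[...,0]<8)|(h[...,0]>172))&(h[...,1]>150)&(p[...,0]>80);k=np.zeros_like(r);k[v0:v1,u0:u1]=1
    vs,us=np.nonzero(r&k);return us.mean().round(2),vs.mean().round(2),len(us)
o=np.load("pics/scene.npz")["p"]
print("knob start",red(o,225,260,280,310),"now",red(p,225,260,280,310))
print("red strip now",red(p,305,340,245,280),"start green 320.93 261.80 n44")
c=np.load("pics/w4.npz");x,y=axes()
for uv,z in[((318.5,231),46),((318.5,228.5),30),((303,222.5),30)]:print(np.round((ray(c,uv,z)[:2]-M)@x,1))
```

```text
knob start (np.float64(240.96), np.float64(296.3), 54) now (np.float64(240.96), np.float64(296.3), 54)
red strip now (np.float64(320.48), np.float64(261.3), 27) start green 320.93 261.80 n44
4.0
1.7
6.5
```

The knob is exactly back at its start pixel and the slide stands no further out than at the start. The arm is clear of everything.

```bash
python3 -c "
from cell import manip
print(manip.sign_off())"
```

```text
the job is handed in; nothing more can be done
None
```

I handed the job in at about 24 s of robot time: the slide is turned end for end and pushed against its stop with the green end inside. The plunger is back out, the arm is clear, and the jars and elbow were not touched; no verdict came back.

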